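# Wedge up the inspection stage and hold it

## Robot

A 7-joint arm with a two-finger parallel gripper is mounted at the origin on the work surface. World frame = base frame: x ahead of the robot, y to its left, z up, the work surface at z = 0. Lengths are in m, angles in rad, forces in N, time in s.
With the tool pointing down it reaches from about 0.4 to 0.925 m from the base axis. Payload 5.6 kg.
Tool frame: the origin (TCP) lies at the centre of the arm's flange, where the gripper is bolted on; the fingertips stand 173 mm ahead of it and the grasp point (between the pads) lies 155 mm ahead of it; z points along the fingers, y is the line along which they close (so a half turn about z gives the same grasp; the last joint's range is limited). The gripper opens to 85 mm and grips with 20 to 120 N. Pads are 22 mm wide; open, the fingers measure 114 mm over their backs; the gripper's body (76 mm by 85 mm) begins 54 mm behind the grasp point. The pads swing forward as they close: fully open they stand 13 mm farther back than shut.
Start: joints at [-1.302, 0.468, -0.012, 1.603, 0.006, 1.071, -0.056], TCP at [0.199, 0.619, 0.405] pointing down, gripper open.
Joint ranges: [-2.53, 2.53], [-0.31, 2.02], [-1.57, 1.55], [0.28, 2.44], [-1.29, 4.43], [0.15, 1.84], [-2.92, 2.92]. Speed limits (rad/s): [2.57, 2.57, 3.14, 3.14, 3.14, 3.14, 3.14].

## Interface

Orientations are given as a unit quaternion [x, y, z, w].
In Python, from workcell import bot, imaging, job gives the robot as it stands.
- The arm moves only by the shell command python3 -m creep 'ROWS' [FORCE]. ROWS is JSON, a list of rows, each a list of 7 numbers: the finger opening in cm, from 0 to 8.54, then the shift along the world's x, y, z in cm, then the turn, a rotation vector about the world's x, y, z in degrees. A call has exactly 5 rows; each row is the pose to reach, as a shift and turn from the pose commanded when the call began; what a row does not reach only later rows make up. A row lasts 1/8 s, in which the tool goes at most 62.5 mm and 10.7 degrees, less where a joint would pass 70% of its speed; a pose out of reach is approached as far as the arm can. A call with a gripper value outside its range is refused whole. The fingers move at their own pace and stop on an object; FORCE is the grip in N (left out, the last holds). Time passes only in rows, so rows that repeat a pose let the fingers close, or fill a call up. It gives the time, the measured TCP pose, the force, the opening and the grip force at its end, in the units of the state.
- bot.get_obs(): the state, without advancing time (a new reading comes with each control period).
- imaging.camera(name): name is "scene" or "side" or "wrist"; returns the picture (420x560x3 uint8, red, green, blue); there is no depth.
- imaging.get_calibration(name): a dict with "fx", "fy", "cx", "cy" (pixels), "rvec" (rotation vector, rad) and "tvec" (3), from world to camera coordinates, as OpenCV has them. Camera axes: x right, y down, z forward; pixel columns grow to the right and rows downward; lengths in m; the calibration is good to about 2 mm. A picture is of the moment at which its call begins: read the wrist's pose just before it. get_calibration takes no time and is no camera call; for the wrist camera it gives the pose at the moment of the call.
- job.close_job(): hands the job in; it is judged then, once.
The state is a dict: "clock": time; "q": joint angles; "qd": joint speeds; "tau": joint torques, N m; "ee_pos": TCP position; "orientation": TCP orientation; "force": force on the tool from outside, world axes, zero at the start; "ft_torque": the same for the moment, N m; "opening": opening from 0.0 (shut) to 1.0 (fully open); "grip_force": force on a finger pad.
Only numpy, scipy, OpenCV 4.12 (cv2) and the standard library are available. Lean on these libraries where they do the work, as an engineer would, in place of code of your own. Each camera call takes 0.05 s, during which the arm holds its last target. There are 200 camera calls.

## Task

Take the tapered metal leveling wedge and slide it, thin tip first and flat on the mat, under the tongue at the front of the inspection stage's hinged plate until the tongue is just lifted, about 5 mm. Finish while still gripping the wedge there, with the plate resting on it; do not touch the stage with the gripper or let the plate rise much higher at any time, and leave the other things on the bench where they are.

Things in the scene. Friction and masses are not known exactly. Their poses are not given: they have to be found in the camera images.
- wedge: leveling wedge, bare grey metal, 0.2 kg, 136 mm long (x), 28 mm wide (y). Origin: centre of its flat underside; +x points to the thin tip. Its top is a ramp from the tip (x = +68 mm, 3 mm high) up to 27 mm at x = -28 mm; behind that a block to grip across its 28 mm width, x = -28 to -68 mm, 34 mm high. Starts flat on the mat, in one of two places, the flat block in the other
- stage_base: fixed base of the inspection stage: grey open frame 180 x 180 mm, 14 mm high, on the level blue mat (mat top at z = 0.002). Origin: centre of its underside. Its -x side is the open front, a channel 136 mm wide between two side rails; the plate is hinged along its +x side. The wedge goes in along its +x. Wedge friction on mat and tongue about 0.6
- tongue (a point): lowest point of the end of the plate's tongue, mid-width. The tongue, 50 mm wide, 8 mm thick, rounded end, sticks out 34 mm beyond the base's front; its end is at x = -124 mm, y = 0 of the base (this point: x = -120 mm). While the plate rests, its underside is 14 mm above the mat. The point rises with the plate
- stage_plate (a joint): tilt (rad) of the stage plate (aluminium, about 0.7 kg, a circuit board clipped on it, highest part 32 mm above the mat) about its rear hinge: 0 = resting on the base, grows as the tongue rises; the tongue is 209 mm from the hinge, 0.01 rad = 2 mm of lift. It falls back by its own weight; 2 to 4 N at the tongue lifts it
- flat_block: flat-topped grey metal block, same material, length (136 mm along its x) and width (28 mm) as the wedge but evenly 27 mm high with no taper; not needed. Origin: centre of its underside
- circuit_board: green loose circuit board, 75 x 45 mm, to be left alone. Origin: centre of its underside
- battery: flat black battery pack 55 x 85 x 6 mm, to be left alone. Origin: centre of its underside
- blue_case: blue metal case 75 x 100 x 28 mm, to be left alone. Origin: centre of its underside
- screwdriver: screwdriver 170 mm long lying on the mat, to be left alone
- solvent_jar: brown glass bottle, 50 mm across, 85 mm high, to be left alone. Origin: centre of its underside
- parts_dish: small steel dish, 64 mm across, 20 mm high, to be left alone. Origin: centre of its underside
There are look-alikes about, which are no part of the job. What is shaped like the flat_block but blue or yellow is not meant.

How it is judged:
On the way:
1. the wedge is in the gripper while the stage plate still rests on its base (contact force between the fingers and wedge above 2 N and value of joint stage_plate below 0.005 rad), for 0.2 s.
At the end, for the whole second after the job is handed in: Plate tilt 0.0095 to 0.043 rad (tongue lifted 2 to 9 mm), still, carried by the wedge alone (over 1 N; no gripper, arm or flat block on the stage); the wedge is still, flat on the mat (tilt under 0.08 rad, under 6 mm off it) and gripped with over 2 N (value of joint stage_plate between 0.0095 and 0.043 rad and velocity of joint stage_plate between -0.02 and 0.02 rad/s and contact force between wedge and stage_base above 1 N and contact force between the fingers and wedge above 2 N and angle between wedge's own z axis and vertical below 0.08 rad and height (world z) of wedge below 0.008 m and contact force between each of the fingers, the arm and stage_base below 0.5 N and contact force between flat_block and stage_base below 0.2 N and linear speed of wedge below 0.01 m/s); the arm keeps its last pose, push and grip.
It fails at once if the plate is heaved up far more than needed (tongue more than about 15 mm) (value of joint stage_plate above 0.075 rad).
It fails at once if the gripper or arm presses on the stage itself (more than 2 N) (contact force between any of the fingers, the arm and stage_base above 2 N).
It fails at once if another thing on the bench is moved by more than 30 mm (distance of any of flat_block, circuit_board, battery, blue_case, screwdriver, solvent_jar, parts_dish from where it was at the start of the episode above 0.03 m).
It also fails if it takes over 38 s, if anything falls off the work surface, if the arm or the gripper's body presses on something with over 40 N, if the wrist force passes 120 N, or if a joint passes its speed limit or range.

## Working session

There is one attempt and no reset: what is moved stays moved. The work goes in short steps, Python scripts to look and compute and a shell command to move; the robot and the scene stay as the last step left them, time stands still between calls to the robot, and variables do not carry over. Pictures are saved under pics/ and viewed, at most 10 in all, crops included, and the job is handed in when it is done.

```bash
ls; mkdir -p pics; python3 - <<'E'
from workcell import bot, imaging
import cv2
for n in("scene","side"):
    cv2.imwrite(f"pics/{n}0.png",cv2.resize(imaging.camera(n)[:,:,::-1],(800,600),interpolation=cv2.INTER_CUBIC))
print(bot.get_obs())
for n in("scene","side","wrist"): print(imaging.get_calibration(n))
E
```

```text
pics
{'clock': 0.1, 'q': array([-1.30197085,  0.46831239, -0.01161288,  1.60354914,  0.00600959,
        1.07140177, -0.05630579]), 'qd': array([ 3.51281661e-04, -1.75599239e-03,  6.70171025e-04, -2.76755253e-03,
        1.74483670e-05,  6.12465868e-04,  3.87184363e-05]), 'tau': array([ 3.89498391e-04, -5.33513939e+01,  2.11145903e-02, -2.51963478e+01,
        1.14277191e-02,  4.26852828e-03, -3.26799089e-06]), 'ee_pos': array([0.19938704, 0.6184219 , 0.40381096]), 'orientation': array([ 1.55309725e-01,  9.87865487e-01, -8.15377668e-04, -6.68400627e-05]), 'force': array([ 1.36860177,  0.01313298, -0.23564193]), 'ft_torque': array([-0.02165888, -0.0122347 ,  0.0241483 ]), 'grip_force': 0.0, 'opening': 1.001097854985727}
{'fx': 399.0315168009724, 'fy': 399.0315168009724, 'cx': 275.08537515442947, 'cy': 204.83448135594043, 'rvec': array([ 1.64607306,  1.79892163, -0.8297803 ]), 'tvec': array([ 0.04154825, -0.33169207,  1.43983673])}
{'fx': 503.3556638374132, 'fy': 503.3556638374132, 'cx': 266.77623441249074, 'cy': 217.3891859203436, 'rvec': array([ 2.21824513, -0.23415662,  0.0970293 ]), 'tvec': array([-0.52900298,  0.106944  ,  1.299794  ])}
{'fx': 366.8798144730003, 'fy': 366.8798144730003, 'cx': 284.7489383247898, 'cy': 210.55561859219662, 'rvec': array([-2.3317621 , -1.69629171, -0.26002809]), 'tvec': array([-0.64956432, -0.03757872,  0.37937693])}
```

View pics/scene0.png

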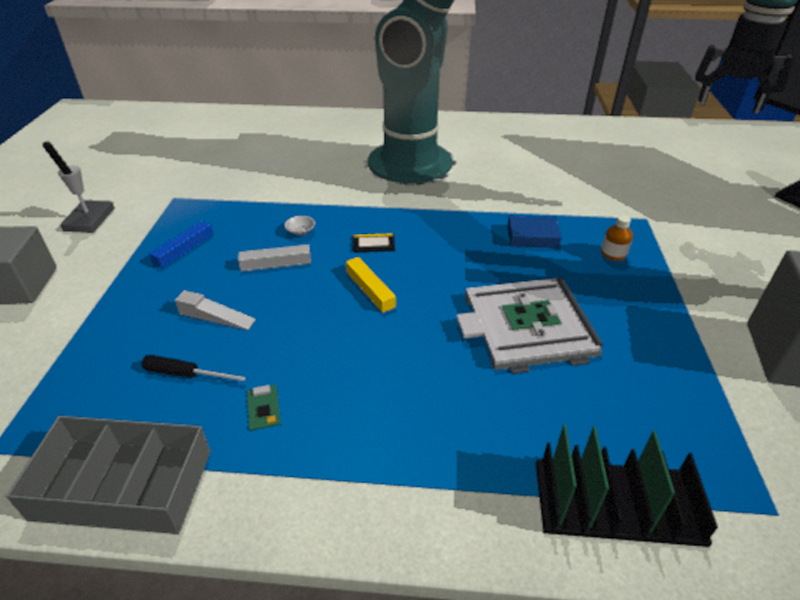

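View pics/side0.png

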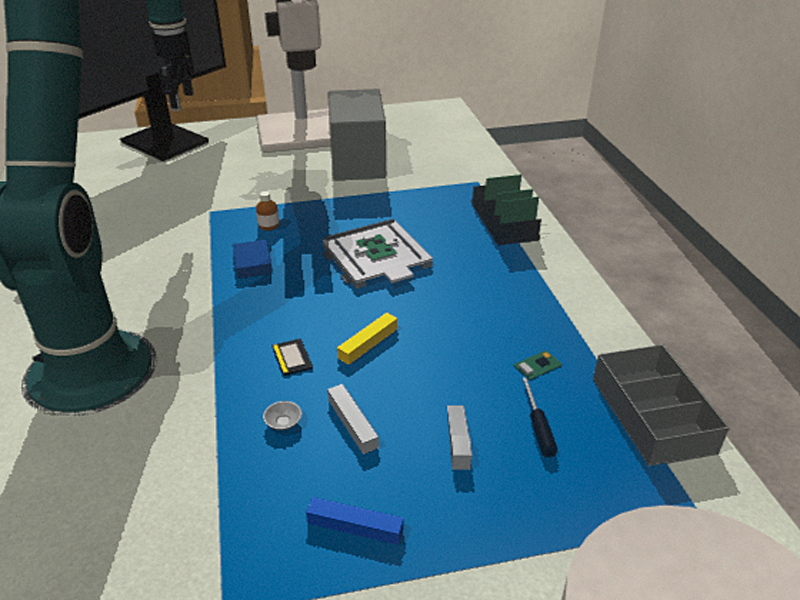

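The wedge is in scene at (180–252, 295–325), and in side at (460, 405–470). The stage tongue is at (468, 325) in scene and (402, 280) in side. I'll enlarge both.

```bash
python3 - <<'E'
from workcell import imaging
import cv2,numpy as np
S=imaging.camera("scene")[:,:,::-1];D=imaging.camera("side")[:,:,::-1]
def c(I,x,y): return cv2.resize(I[y:y+75,x:x+100],(400,300),interpolation=cv2.INTER_CUBIC)
cv2.imwrite("pics/crops.png",np.vstack([np.hstack([c(S,100,180),c(S,318,190)]),np.hstack([c(D,270,270),c(D,215,140)])]))
E
```

```text
(no output)
```

View pics/crops.png

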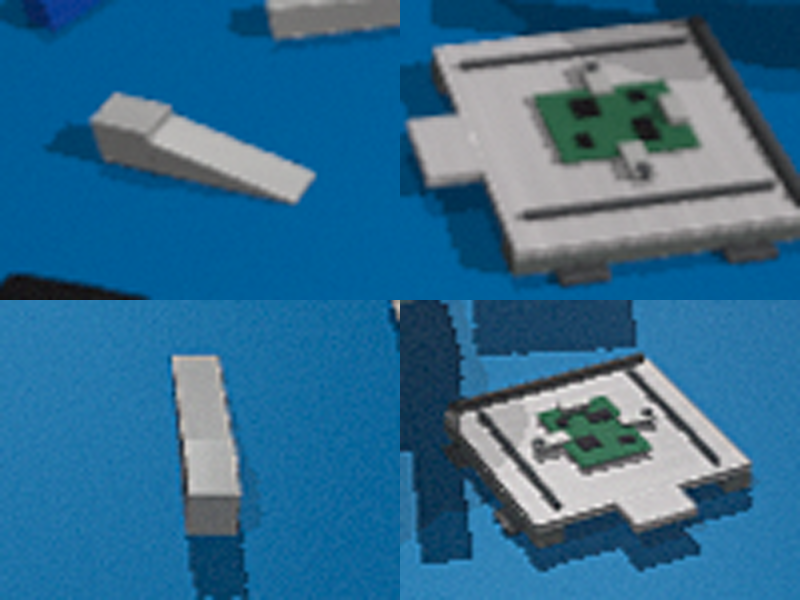

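```bash
cat > h.py <<'E'
import numpy as np,cv2
from workcell import imaging
from scipy.optimize import least_squares
def proj(n,P,C=None):
    c=C or imaging.get_calibration(n);K=np.array([[c['fx'],0,c['cx']],[0,c['fy'],c['cy']],[0,0,1]])
    return cv2.projectPoints(np.array(P,float),c['rvec'],c['tvec'],K,None)[0][:,0]
def world(p,L,z0=.002):
    L=np.array(L,float)/1000;c,s=np.cos(p[2]),np.sin(p[2])
    return np.c_[p[0]+c*L[:,0]-s*L[:,1],p[1]+s*L[:,0]+c*L[:,1],L[:,2]+z0]
def fit(obs,p0):
    f=lambda p:np.concatenate([(proj(n,world(p,L))-np.array(U)).ravel() for n,L,U in obs])
    r=least_squares(f,p0,loss='soft_l1');return r.x,[np.round(f(r.x).reshape(-1,2),1)]
E
python3 - <<'E'
from h import *
cr=lambda U,o,d:np.array(U,float)/4-np.array(o)/4+np.array(d)
W=[("scene",[(-68,14,34),(-28,14,34),(-28,-14,34),(-68,-14,34),(-68,-14,0),(68,14,3),(68,-14,1)],cr([(116,93),(172,103),(150,135),(92,121),(104,160),(316,174),(297,203)],(0,0),(100,180))),
("side",[(-68,14,34),(-68,-14,34),(-68,14,0),(-68,-14,0),(-28,14,34),(-28,-14,34),(68,14,3),(68,-14,3)],cr([(187,496),(241,496),(187,535),(240,535),(188,440),(235,440),(172,356),(218,356)],(0,300),(270,270)))]
T=[("scene",[(-124,25,22),(-124,-25,22),(-90,25,22),(-90,-25,22),(-90,90,22),(-90,-90,22)],cr([(408,118),(425,182),(470,115),(487,178),(436,46),(512,250)],(400,0),(318,190))),
("side",[(-124,25,22),(-124,-25,22),(-90,25,22),(-90,-25,22),(-90,-90,22),(-90,90,22)],cr([(635,522),(697,502),(617,507),(680,487),(750,465),(535,525)],(400,300),(215,140)))]
for o,p0 in((W,[.6,-.3,1.5]),(T,[.6,.2,1.7])):
    p,r=fit(o,p0);print(np.round(p,4),np.degrees(p[2]));print(r)
E
```

```text
[ 0.6048 -0.298   1.356 ] 77.69287183700645
[array([[-0.9,  0. ],
       [-1. ,  0.6],
       [-1.7, -0.3],
       [-1.3,  0. ],
       [-0.8,  0.3],
       [-0.5, -0.4],
       [-1.1,  0.5],
       [ 0.3, -1. ],
       [-0.2, -1. ],
       [-0.5, -0.4],
       [-0.9, -0.4],
       [-1.2, -0.8],
       [-0.3, -0.8],
       [-0.4, -0.8],
       [-0.3, -0.9]])]
[0.5823 0.2479 1.8018] 103.23507071684013
[array([[-0.2,  1. ],
       [ 0.3, -0.6],
       [-2.1,  0.4],
       [-1. , -1.1],
       [ 0.1,  0.6],
       [ 0.3,  1.3],
       [-0. ,  0.3],
       [-0.3,  1. ],
       [-0.5, -1.9],
       [-1.1, -1.1],
       [ 0.5, -0.9],
       [-0.1, -0.9]])]
```

```bash
python3 -m creep '[[8.5,3.9,-4.6,-1,0,0,-10],[8.5,7.8,-9.2,-3,0,0,-20],[8.5,11.7,-13.8,-5,0,0,-30],[8.5,15.6,-18.4,-6,0,0,-40],[8.5,19.5,-23,-6,0,0,-50]]' 40
python3 - <<'E'
from h import *
# mat-plane points of yellow block (top at ~27mm) from scene view
c=imaging.get_calibration("scene");R=cv2.Rodrigues(c['rvec'])[0];C=-R.T@c['tvec']
for u in((352,259),(360,257),(395,297),(382,302)):
    d=R.T@np.array([(u[0]*.7-c['cx'])/c['fx'],(u[1]*.7-c['cy'])/c['fy'],1]);print((C+d*(.029-C[2])/d[2]).round(3))
c=imaging.get_calibration("wrist");R=cv2.Rodrigues(c['rvec'])[0];print(-R.T@c['tvec'],R[2])
E
```

```text
clock: 0.82
ee_pos: [0.3952, 0.3868, 0.3438]
orientation: [0.561, 0.828, -0.001, -0.0]
force: [2.0, 0.4, 1.0]
opening: 0.994
grip_force: 0.0
[ 0.452 -0.079  0.029]
[ 0.445 -0.064  0.029]
[0.555 0.013 0.029]
[ 0.57  -0.009  0.029]
[0.36636213 0.45841628 0.31280401] [ 0.10982561 -0.27957988 -0.95382044]
```

```bash
python3 -m creep '[[8.5,3,-5.2,0,0,0,-8],[8.5,6,-10.5,0,0,0,-16],[8.5,9,-16,0,0,0,-24],[8.5,12,-21.4,0,0,0,-32],[8.5,14,-27.2,0,0,0,-34.4]]'
python3 -m creep '[[8.5,1,-6,0,0,0,0],[8.5,2,-12,0,0,0,0],[8.5,3,-18,0,0,0,0],[8.5,4,-24,0,0,0,0],[8.5,5,-30,0,0,0,0]]'
python3 -m creep '[[8.5,0.4,-6,-1,0,0,0],[8.5,0.8,-12,-3,0,0,0],[8.5,0.8,-16,-4.5,0,0,0],[8.5,0.8,-16,-4.5,0,0,0],[8.5,0.8,-16,-4.5,0,0,0]]'
python3 - <<'E'
from workcell import bot, imaging
import cv2
cv2.imwrite("pics/w1.png",imaging.camera("wrist")[:,:,::-1])
o=bot.get_obs();print(o['ee_pos'],o['orientation'])
from h import *
p=[.6048,-.298,1.356]
print(proj("wrist",world(p,[(68,14,3),(68,-14,3),(-28,14,34),(-28,-14,34),(-68,14,34),(-68,-14,34)])))
E
```

```text
clock: 1.45
ee_pos: [0.5354, 0.1151, 0.3448]
orientation: [0.779, 0.627, 0.0, 0.0]
force: [1.0, -0.7, 0.4]
opening: 0.998
grip_force: 0.0
clock: 2.08
ee_pos: [0.5846, -0.1851, 0.3447]
orientation: [0.778, 0.628, 0.0, -0.0]
force: [1.3, 1.1, 0.3]
opening: 0.998
grip_force: 0.0
clock: 2.7
ee_pos: [0.5926, -0.3427, 0.2993]
orientation: [0.778, 0.628, 0.0, -0.001]
force: [-0.6, 0.6, 0.8]
opening: 0.993
grip_force: 0.0
[ 0.59305119 -0.34189838  0.29974097] [ 7.78085060e-01  6.28158637e-01  5.10224688e-04 -3.26183554e-04]
[[267.71501433  37.90733657]
 [310.335344    37.96057822]
 [267.4143763  191.38063203]
 [310.19285309 191.44494955]
 [268.16169889 247.84088695]
 [308.9114713  247.90596639]]
```

View pics/w1.png

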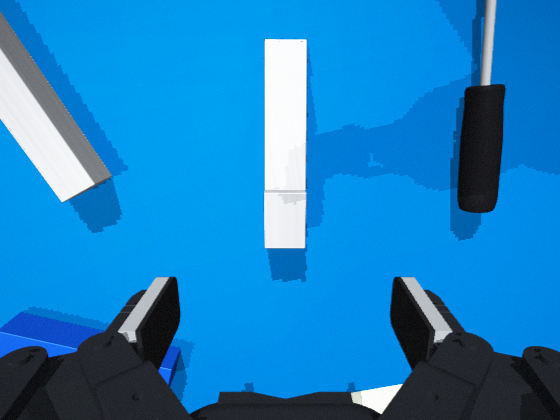

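Wrist view: the wedge spans columns 265–307, with its tip at row 40 and its back at row 247. It's centred between the fingers (midpoint 285), and the neighbours are clear. Descending.

```bash
python3 -m creep '[[6,0,-0.1,-5,0,0,0],[6,0,-0.3,-9,0,0,0],[6,0,-0.3,-11,0,0,0],[6,0,-0.3,-12,0,0,0],[6,0,-0.3,-12,0,0,0]]' 40
python3 -m creep '[[2,0,0,0,0,0,0],[2,0,0,0,0,0,0],[2,0,0,0,0,0,0],[2,0,0,0,0,0,0],[2,0,0,0,0,0,0]]' 60
```

```text
clock: 3.38
ee_pos: [0.5929, -0.3461, 0.1802]
orientation: [0.778, 0.628, 0.0, 0.0]
force: [0.0, 0.3, 0.6]
opening: 0.7
grip_force: 0.0
clock: 4.0
ee_pos: [0.593, -0.3468, 0.1813]
orientation: [0.779, 0.627, 0.001, 0.001]
force: [-0.9, -0.0, 6.3]
opening: 0.319
grip_force: 60.2
```

```bash
python3 -m creep '[[2,0,0,2,0,0,0],[2,0,0,4.5,0,0,0],[2,0.7,4,6,0,0,4],[2,1.5,9,6,0,0,9],[2,2.2,14,6,0,0,14]]'
python3 -m creep '[[2,0.8,5,0,0,0,4],[2,1.5,10,0,0,0,8],[2,2.2,15,0,0,0,11.5],[2,2.7,19,0,0,0,11.5],[2,2.7,19.8,0,0,0,11.5]]'
python3 - <<'E'
from workcell import bot, imaging
import cv2
cv2.imwrite("pics/w2.png",imaging.camera("wrist")[:,:,::-1])
o=bot.get_obs();print(o['ee_pos'],o['orientation'],o['grip_force'])
from h import *
print(proj("wrist",world([.5823,.2479,1.8018],[(-124,25,22),(-124,-25,22),(-90,25,22),(-90,-25,22)])))
E
```

```text
clock: 4.62
ee_pos: [0.6149, -0.2051, 0.2419]
orientation: [0.696, 0.719, 0.001, 0.001]
force: [1.2, 0.7, -2.7]
opening: 0.316
grip_force: 59.2
clock: 5.25
ee_pos: [0.642, -0.004, 0.2412]
orientation: [0.619, 0.786, 0.001, 0.0]
force: [0.2, -0.2, -0.9]
opening: 0.316
grip_force: 59.3
[ 0.64176729 -0.00507818  0.24101603] [6.19242389e-01 7.85199256e-01 9.88003309e-04 1.27859245e-04] 59.26297724246979
[[ 228.38899754  -45.16141964]
 [ 342.91400858  -44.69998785]
 [ 224.82999641 -141.85710389]
 [ 347.10658891 -141.29806978]]
```

View pics/w2.png

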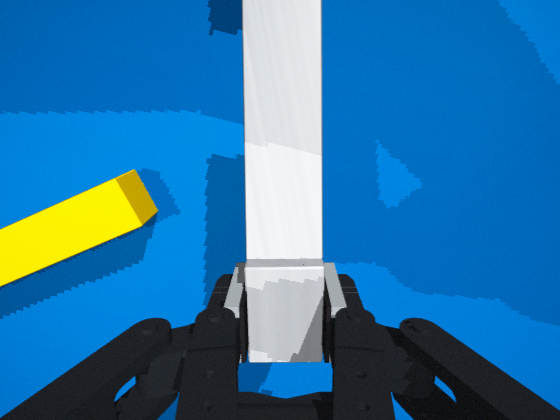

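Wedge is held squarely, with the block at rows 265–360, and the yellow bar is clear. Lowering to the mat.

```bash
python3 -m creep '[[2,0,0,-2.5,0,0,0],[2,0,0,-4.5,0,0,0],[2,0,0,-5.5,0,0,0],[2,0,0,-5.9,0,0,0],[2,0,0,-5.9,0,0,0]]'
python3 - <<'E'
from workcell import bot, imaging
import cv2,numpy as np
S=imaging.camera("scene")[:,:,::-1];D=imaging.camera("side")[:,:,::-1]
def c(I,x,y): return cv2.resize(I[y:y+75,x:x+100],(800,600),interpolation=cv2.INTER_CUBIC)[:,:]
def k(I,x,y): return cv2.resize(I[y:y+75,x:x+100],(600,450),interpolation=cv2.INTER_CUBIC)
cv2.imwrite("pics/s3.png",cv2.resize(np.hstack([k(S,265,180)[:,:],k(D,235,165)]),(800,300),interpolation=cv2.INTER_AREA))
o=bot.get_obs();print(o['ee_pos'],o['orientation'],o['grip_force'],o['force'])
E
```

```text
clock: 5.92
ee_pos: [0.6417, -0.0091, 0.1813]
orientation: [0.621, 0.784, 0.0, 0.0]
force: [0.2, -0.5, -1.6]
opening: 0.319
grip_force: 59.3
[ 0.64174343 -0.009038    0.1812915 ] [6.21191288e-01 7.83658747e-01 1.48634480e-04 5.73663072e-04] 59.50596034526825 [-0.66486276 -1.38833293  1.00272762]
```

View pics/s3.png

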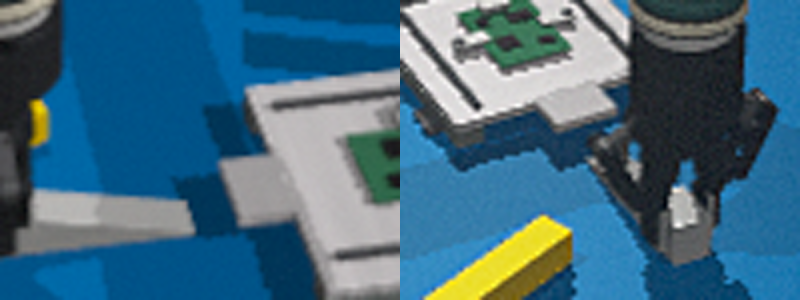

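```bash
python3 - <<'E'
from h import *
c=imaging.get_calibration("scene");R=cv2.Rodrigues(c['rvec'])[0];C=-R.T@c['tvec']
def bp(u,z):
    d=R.T@np.array([(u[0]-c['cx'])/c['fx'],(u[1]-c['cy'])/c['fy'],1]);return C+d*(z-C[2])/d[2]
a=np.array([-.229,.9734]);b=np.array([-.9734,-.229]);O=np.array([.5823,.2479])
t=bp((312,230.7),.005)/2+bp((313.2,238.5),.004)/2
g=bp((320.5,220),.024)/2+bp((322.5,236.2),.024)/2
for v in(t,g): d=v[:2]-O;print(d@a,d@b)
d=np.array([.6417,-.0090])-O;print(d@a,d@b)
E
```

```text
-0.1463635107882274 -0.0008880889327628303
-0.12585087288306473 -0.0009747567601423812
-0.26366906 0.0010101399999999957
```

```bash
python3 -m creep '[[2,-0.34,1.46,0,0,0,0],[2,-0.69,2.92,0,0,0,0],[2,-1.03,4.38,0,0,0,0],[2,-1.37,5.84,0,0,0,0],[2,-1.49,6.33,0,0,0,0]]'
python3 -m creep '[[2,-0.11,0.49,0,0,0,0],[2,-0.23,0.97,0,0,0,0],[2,-0.34,1.46,0,0,0,0],[2,-0.46,1.95,0,0,0,0],[2,-0.57,2.43,0,0,0,0]]'
python3 -m creep '[[2,0,0,0,0,0,0],[2,0,0,0,0,0,0],[2,0,0,0,0,0,0],[2,0,0,0,0,0,0],[2,0,0,0,0,0,0]]'
python3 - <<'E'
from workcell import bot, imaging
import cv2,numpy as np
S=imaging.camera("scene")[:,:,::-1];D=imaging.camera("wrist")[:,:,::-1]
cv2.imwrite("pics/s4.png",np.hstack([cv2.resize(S[180:255,275:375],(400,300),interpolation=cv2.INTER_CUBIC),cv2.resize(D,(400,300))]))
o=bot.get_obs();print(o['ee_pos'],o['orientation'],o['grip_force'],o['force'])
d=o['ee_pos'][:2]-[.5823,.2479];print(d@[-.229,.9734],d@[-.9734,-.229])
E
```

```text
clock: 6.65
ee_pos: [0.6267, 0.0566, 0.1813]
orientation: [0.62, 0.784, 0.001, 0.001]
force: [1.3, -3.5, 4.4]
opening: 0.314
grip_force: 60.4
clock: 7.28
ee_pos: [0.6214, 0.0774, 0.1813]
orientation: [0.622, 0.783, -0.0, 0.002]
force: [1.5, -8.2, 5.3]
opening: 0.316
grip_force: 60.2
clock: 7.9
ee_pos: [0.6213, 0.0782, 0.1813]
orientation: [0.621, 0.784, -0.0, 0.001]
force: [2.3, -6.8, 5.5]
opening: 0.32
grip_force: 60.3
[0.62126727 0.07817781 0.18127677] [ 6.21328476e-01  7.83548944e-01 -2.00688632e-04  1.39198933e-03] 60.26017785072327 [ 1.16566115 -5.52025717  5.16699914]
-0.17413108158334675 0.0009356379645870671
```

View pics/s4.png

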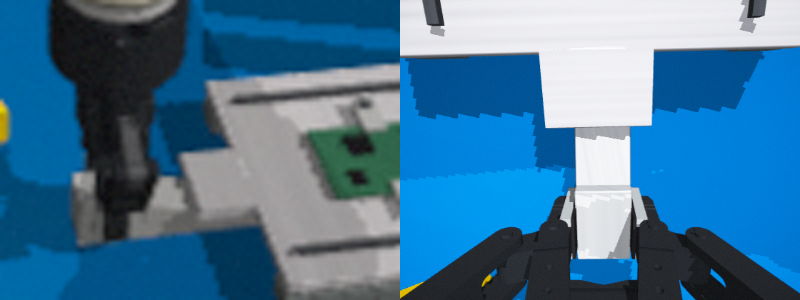

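```bash
python3 - <<'E'
from h import *
P=[.5823,.2479,1.8018]
for l in(3,5,7): print(proj("wrist",world(P,[(-124,25,22+l),(-124,-25,22+l)])).round(1))
print(proj("wrist",world(P,[(-154,14,34),(-154,-14,34),(-150,14,34),(-150,-14,34)])).round(1))
print("observed tongue (545,127)/(652,127), block front (577,188)/(632,188) ->",[(x-400)*1.4 for x in(545,652,577,632)],127*1.4,188*1.4)
E
```

```text
[[214.3 177.4]
 [360.3 177. ]]
[[213.2 178.6]
 [361.5 178.3]]
[[212.1 180. ]
 [362.7 179.6]]
[[246.8 268.5]
 [328.3 268.4]
 [246.4 257.9]
 [328.7 257.7]]
observed tongue (545,127)/(652,127), block front (577,188)/(632,188) -> [203.0, 352.79999999999995, 247.79999999999998, 324.79999999999995] 177.79999999999998 263.2
```

```bash
python3 -c "
from workcell import job
print(job.close_job())"
```

```text
the job is handed in; nothing more can be done
None
```

The job is handed in: the wedge is flat on the mat under the tongue, gripped at about 60 N, and the plate rests on it lifted about 5 mm, judging by the wrist camera and wedge position; no verdict came back.

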